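# Load a display carrier through the sprung flap of a test station

### The job

Lay the display carrier flat on the open ledge of the test station, then push it along through the sprung flap and down the tunnel until it is fully home, pressing lightly into the rubber buffer at the far end and holding it there for a moment without ramming it. Then lift clear so that the flap swings fully shut behind the carrier. Do not force the station or disturb the circuit board, the dispenser bottle or the screwdriver.

Things in the scene. Friction and masses are not known exactly. Their poses are not given: they have to be found in the camera images.
- carrier: Loose black carrier, 80 mm long (its x), 60 mm wide (its y), 24 mm high, rounded upright corners, white frame and dark screen on top, 0.15 to 0.3 kg. Origin: centre of its underside, z up. Lies flat on the bench at the start. Either short end may lead.
- station: Fixed grey and aluminium test station. Origin: at bench height (z=0) below the shut flap, on the lane's centre line; x points along the lane into the tunnel, y left, z up. Floor plate 8 mm thick, x=-125 to 265 mm, y=-41 to 49 mm. Open ledge at x<0, tunnel at x>0. Its place and yaw vary.
- station_ledge (a point): Point on the ledge's floor (8 mm above the bench), 65 mm before the flap: a good place for the carrier's centre. Axes as the station. Two low side rails (tops 14 mm above the bench) narrow from 77 mm apart at the ledge's start to 68 mm at the flap.
- station_slot (a point): Centre of the tunnel's slot at its flap end, on the cover's top, 44 mm above the bench. Slot 48 mm wide, along the whole tunnel and open at the flap end; cover 4 mm thick, 28 mm clear under it. The carrier is too wide for the slot; closed fingers pointing down fit, can push its rear end all the way and then lift straight out. Pulling back out through the flap jams.
- station_tunnel (a point): Point on the tunnel floor (8 mm above the bench), centre line, 180 mm past the flap. Inner walls at the station's y=-32 and +40 mm. The front face of the rubber buffer (56 mm wide, 22 mm high) stands 0 to 45 mm beyond this point, elsewhere each time and not measured: find it by feel. Against it, the carrier's rear is past the flap's swing.
- flap (a joint): Angle of the upright steel flap across the tunnel mouth, 67 mm wide, 10 to 34 mm above the bench, upright hinge at the station's x=0, y=37.5 mm. 0 shut; opens only inwards, to 1.5 rad; a spring (0.05 N m per rad, 0.04 N m at shut) shuts it. The carrier needs a few newtons to push it open. It shuts only if the carrier's rear and the fingers are out of its 68 mm swing.
- buffer (a joint): How far the rubber buffer is pressed in, along the station's x, in m: 0 free, 0.006 bottomed. Spring 3 N per mm. Lightly means 1.5 to 4 mm (5 to 12 N), kept for at least 0.2 s; over 5 mm (15 N) it is rammed. On release it eases the carrier back by about as much as it was pressed.
- board: Bystander: loose green circuit board on the bench, 75 x 100 x 20 mm; origin at the centre of its underside.
- dispenser: Bystander: white dispenser bottle, 56 mm diameter, 85 mm high; origin at the centre of its underside.
- driver: Bystander: grey screwdriver lying along its x, 160 mm long, 16 mm high; origin under it on the bench.

How it is judged (in metres and radians):
On the way, in this order (a step that is already met when the one before it is completed fails the run):
1. the carrier lies flat on the open ledge, before the flap, which is shut (x of carrier in the frame of station between -0.135 and -0.03 m and y of carrier in the frame of station between -0.02 and 0.02 m and z of carrier in the frame of station below 0.012 m and angle between carrier's own z axis and vertical below 0.1 rad and value of joint flap below 0.1 rad), for 0.2 s.
2. the carrier is in the flap's way and holds it open (value of joint flap above 0.7 rad and x of carrier in the frame of station between -0.03 and 0.1 m and z of carrier in the frame of station below 0.014 m), for 0.1 s.
3. the carrier is pressed into the buffer, at least 1.2 mm, for 0.2 s (value of joint buffer above 0.0012 m and x of carrier in the frame of station above 0.134 m), for 0.2 s.
At the end, for the whole second after the job is handed in: The carrier lies flat on the tunnel floor, at rest, its centre more than 130 mm past the flap (at the buffer), and the flap is shut to within 0.06 rad; nothing is touched (x of carrier in the frame of station above 0.13 m and z of carrier in the frame of station below 0.012 m and angle between carrier's own z axis and vertical below 0.1 rad and value of joint flap below 0.06 rad and linear speed of carrier below 0.01 m/s).
It fails at once if the buffer is rammed: pressed in more than 5 mm (value of joint buffer above 0.005 m).
It fails at once if the fingers force the station with more than 25 N (contact force between the fingers and station above 25 N).
It fails at once if the circuit board, the dispenser or the screwdriver is moved more than 15 mm (distance of any of board, dispenser, driver from where it was at the start of the episode above 0.015 m).
It also fails if it takes over 64 s, if anything falls off the work surface, if the arm or the gripper's body presses on something with over 40 N, if the wrist force passes 120 N, or if a joint passes its speed limit or range.

### The arm

A 6-joint arm with a two-finger parallel gripper is mounted at the origin on the work surface. World frame = base frame: x ahead of the robot, y to its left, z up, the work surface at z = 0. Lengths are in mm, angles in rad, forces in N, time in s.
With the tool pointing down it reaches from about 350 to 875 mm from the base axis. Payload 4.2 kg.
Tool frame: the origin (TCP) lies between the finger pads; the fingertips stand 25 mm ahead of it and the grasp point (between the pads) lies 6 mm ahead of it; z points along the fingers, y is the line along which they close (so a half turn about z gives the same grasp; the last joint's range is limited). The gripper opens to 85 mm and grips with 20 to 120 N. Pads are 22 mm wide; open, the fingers measure 114 mm over their backs; the gripper's body (76 mm by 85 mm) begins 54 mm behind the grasp point. The pads swing forward as they close: fully open they stand 13 mm farther back than shut.
Start: joints at [-1.031, 0.385, 0.008, 0, -1.194, -0.259], TCP at [173.219, -600.495, 256.312] pointing down, gripper open.
Joint ranges: [-3.14, 3.14], [-1.21, 2.06], [-1.07, 1.41], [-3.16, 2.05], [-2.99, -0.16], [-3.1, 3.1]. Speed limits (rad/s): [2.79, 2.79, 3.14, 3.14, 3.14, 3.14].

### API

Orientations are given as a unit quaternion [x, y, z, w].
In Python, from bench import arm gives the robot as it stands.
- The arm moves only by the shell command python3 -m pendant 'ROWS'. ROWS is JSON, a list of rows, each a list of 7 numbers: the shift along the tool's x, y, z in m, then the turn, a rotation vector about the tool's x, y, z in degrees, then the finger opening in m, from 0 to 0.0854. In form: [[x, y, z, wx, wy, wz, fingers], ...]. A call has 1 to 12 rows; each row shifts and turns the commanded pose from where the row before left it, along the tool's axes as they then stand; what a row does not reach is not made up. A row lasts 1/10 s, in which the tool goes at most 50 mm and 8.59 degrees, less where a joint would pass 70% of its speed; a pose out of reach is approached as far as the arm can. A call is refused whole if a number of a shift passes 0.05 or a number of a turn 8.59, either way. A call with a gripper value outside its range is refused whole. The fingers move at their own pace and stop on an object; the grip force is fixed at half the most. Time passes only in rows, so rows that do not move let the fingers close. It gives the time, the measured TCP pose, the force, the opening and the grip force at its end, in the units of the state.
- arm.read_state(): the state, without advancing time (a new reading comes with each control period).
- arm.get_image(name): name is "scene" or "top"; returns a dict with "image" (420x560x3 uint8, red, green, blue), "fx", "fy", "cx", "cy" (pixels), "xyz" and "rotation" of the camera in the world. Camera axes: x right, y down, z forward; pixel columns grow to the right and rows downward; lengths in mm; the calibration is good to about 2 mm. A picture is of the moment at which its call begins. There is no depth.
- arm.job_done(): hands the job in; it is judged then, once.
The state is a dict: "clock": time; "joints": joint angles; "joint_vel": joint speeds; "joint_efforts": joint torques, N m; "position": TCP position; "ee_rot": TCP orientation; "contact_force": force on the tool from outside, world axes, zero at the start; "wrist_torque": the same for the moment, N m; "gripper_width": finger opening in mm; "grasp_force": force on a finger pad.
Only numpy, scipy, OpenCV 4.12 (cv2) and the standard library are available. Lean on these libraries where they do the work, as an engineer would, in place of code of your own. Each camera call takes 0.05 s, during which the arm holds its last target. There are 200 camera calls.

## Working session

There is one attempt and no reset: what is moved stays moved. The work goes in short steps, Python scripts to look and compute and a shell command to move; the robot and the scene stay as the last step left them, time stands still between calls to the robot, and variables do not carry over. Pictures are saved under pics/ and viewed, at most 12 in all, crops included, and the job is handed in when it is done.

```bash
ls; mkdir -p pics; python3 - <<'E'
from bench import arm
import cv2,numpy as np
for n in ("scene","top"):
    d=arm.get_image(n); cv2.imwrite(f"pics/{n}0.png",d["image"][:,:,::-1])
    print(n,{k:(np.round(v,4).tolist() if k!="image" else 0) for k,v in d.items()})
print(arm.read_state())
E
```

```text
pics
scene {'image': 0, 'fx': 523.7005, 'fy': 523.7005, 'cx': 273.1086, 'cy': 212.9311, 'xyz': [1641.4463, 90.099, 1030.0535], 'rotation': [0.6245, 0.666, -0.3048, -0.2711]}
top {'image': 0, 'fx': 399.9682, 'fy': 399.9682, 'cx': 278.5882, 'cy': 214.2117, 'xyz': [483.7229, 7.492, 907.4711], 'rotation': [0.7082, -0.7025, 0.0531, -0.0449]}
{'clock': 0.1, 'joints': array([-1.03141750e+00,  3.85486604e-01,  6.72962305e-03, -3.96831917e-04,
       -1.19402331e+00, -2.58616720e-01]), 'joint_vel': array([-0.00026483, -0.00210852,  0.00424422,  0.00187484, -0.00054228,
        0.00043434]), 'joint_efforts': array([-6.25260400e-04, -3.93318415e+01,  1.88929027e+01,  4.19792086e+00,
       -2.57369087e-03,  4.11974625e-06]), 'position': array([ 173.06061882, -600.05517218,  255.31954468]), 'ee_rot': array([-1.39847891e-01,  9.90172485e-01,  9.85709800e-04, -2.15440095e-04]), 'contact_force': array([ 0.77676764, -0.52475583,  1.40821591]), 'wrist_torque': array([-0.0276757 ,  0.03012179,  0.03334745]), 'grasp_force': 0.0, 'gripper_width': 85.34797714253946}
```

View pics/scene0.png

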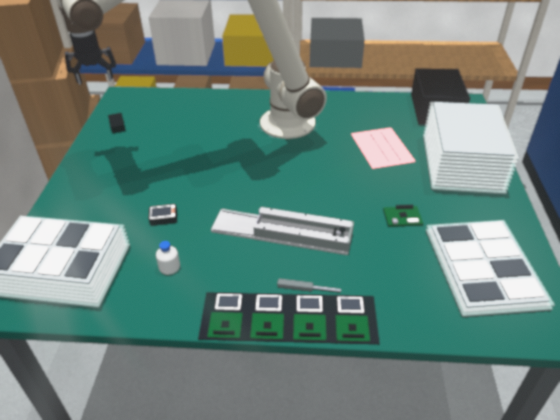

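View pics/top0.png

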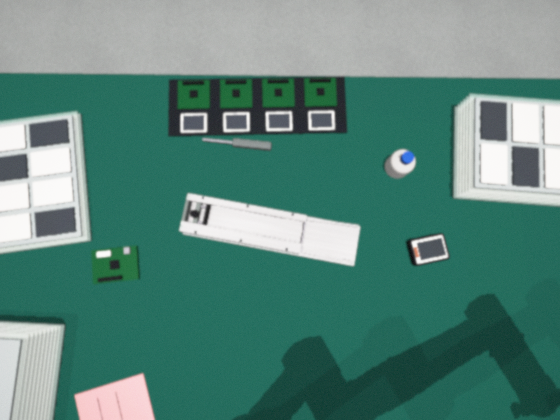

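The scene shows the carrier at about (163,214), and the station from (213,232), its ledge, to (352,235). In the top view the carrier is at (428,249). The station's ledge end is at (358,245) and its buffer end at (190,210). Next I'll enlarge both views to find exact corners.

```bash
cat > h.py <<'E'
import numpy as np, cv2
from scipy.spatial.transform import Rotation as R
from bench import arm
def cam(n):
    d=arm.get_image(n); d["R"]=R.from_quat(d["rotation"]).as_matrix() if np.size(d["rotation"])==4 else np.array(d["rotation"]); return d
def ray(d,p):
    v=d["R"]@np.array([(p[0]-d["cx"])/d["fx"],(p[1]-d["cy"])/d["fy"],1]); return np.array(d["xyz"]),v/np.linalg.norm(v)
def onz(d,p,z):
    o,v=ray(d,p); return o+v*(z-o[2])/v[2]
def proj(d,P):
    q=d["R"].T@(np.array(P)-d["xyz"]); return np.array([d["fx"]*q[0]/q[2]+d["cx"],d["fy"]*q[1]/q[2]+d["cy"]])
def tri(d1,p1,d2,p2):
    o1,v1=ray(d1,p1);o2,v2=ray(d2,p2)
    s=np.linalg.lstsq(np.c_[v1,-v2],o2-o1,rcond=None)[0]
    a,b=o1+s[0]*v1,o2+s[1]*v2; return (a+b)/2,np.linalg.norm(a-b)
E
python3 - <<'E'
from h import *
t=cam("top");s=cam("scene")
def crop(d,x0,y0,w,h,k): return cv2.resize(d["image"][y0:y0+h,x0:x0+w,::-1],None,fx=k,fy=k,interpolation=cv2.INTER_CUBIC)
cv2.imwrite("pics/tc.png",crop(t,175,185,190,85,4))
a=crop(s,205,200,155,56,5); b=crop(s,140,200,45,28,8); c=crop(t,400,228,55,43,8)
im=np.zeros((600,800,3),np.uint8); im[:280,:775]=a; im[290:290+224,:360]=b; im[250:250+344,360:]=c[:,:440]
im[:280,:775]=a
cv2.imwrite("pics/sc.png",im)
print(t["R"].round(3),s["R"].round(3))
# carrier white-screen/black mask in top
g=t["image"].astype(int); 
hsv=cv2.cvtColor(t["image"],cv2.COLOR_RGB2HSV)[228:271,400:455]
m=((hsv[...,1]<110)|(hsv[...,2]<45)).astype(np.uint8)
for c in cv2.findContours(m,0,1)[0]:
    if len(c)>20: print(cv2.minAreaRect(c+np.array([400,228])),cv2.contourArea(c))
E
```

```text
[[ 0.007 -0.99   0.138]
 [-1.    -0.009 -0.011]
 [ 0.012 -0.138 -0.99 ]] [[-0.073  0.667 -0.742]
 [ 0.997  0.034 -0.067]
 [-0.02  -0.745 -0.667]]
((427.91217041015625, 249.09024047851562), (27.51815414428711, 39.181941986083984), 77.90524291992188) 983.0
```

View pics/tc.png

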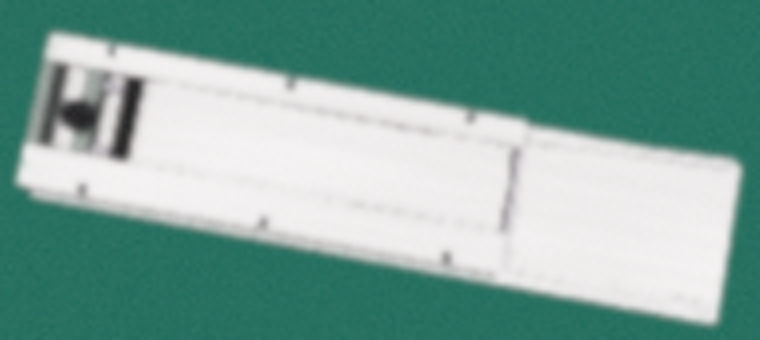

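View pics/sc.png

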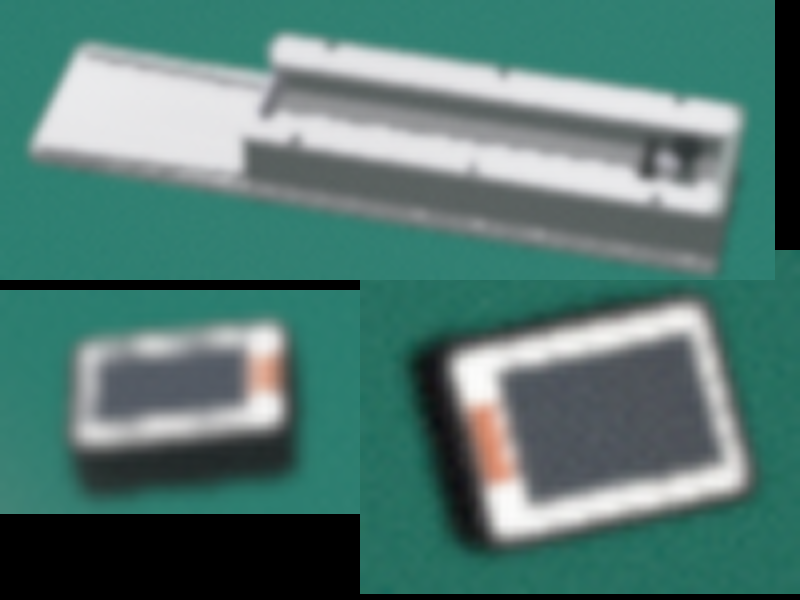

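Top crop: the flap line runs (517,150)–(503,230) and the ledge end corners are (741,163) and (717,324). Scene crop: the ledge corners are (33,152) and (85,45). The carrier's white frame and orange mark are clear in both views. I'll triangulate these points and check heights and sizes.

```bash
cat > m.py <<'E'
from h import *
from scipy.optimize import least_squares
t=cam("top");s=cam("scene")
c=lambda u,x0,y0,k,ox=0,oy=0:((u[0]-ox+.5)/k-.5+x0,(u[1]-oy+.5)/k-.5+y0)
T=lambda *u:c(u,175,185,4); S=lambda *u:c(u,205,200,5)
CT=lambda *u:c(u,400,228,8,360,250); CS=lambda *u:c(u,140,200,8,0,290)
P={}
for n,a,b in [("ledge-41",T(741,163),S(33,152)),("ledge49",T(717,324),S(85,45)),("cov265-",T(50,35),S(722,212)),("cov265+",T(20,185),S(740,108)),("cov0-",T(525,120),S(247,140)),("cov0+",T(497,275),S(275,40)),
 ("A",CT(450,350),CS(292,432)),("B",CT(705,300),CS(72,440)),("C",CT(750,490),CS(80,345)),("D",CT(490,543),CS(283,322))]:
    P[n],e=tri(t,a,s,b); print(n,P[n].round(1),"miss",round(e,1))
d=lambda a,b:round(float(np.linalg.norm((P[a]-P[b])[:2])),1)
print("ledge w",d("ledge-41","ledge49"),"len",d("ledge-41","cov265-"),d("ledge49","cov265+"),"cov len",d("cov0-","cov265-"),d("cov0+","cov265+"),"covw",d("cov0-","cov0+"),d("cov265-","cov265+"))
print("carrier",d("A","B"),d("C","D"),d("A","D"),d("B","C"))
cc=np.mean([P[k] for k in "ABCD"],0); ax=(P["B"]+P["C"]-P["A"]-P["D"])[:2]; print("carrier c",cc.round(1),"axis yaw",np.degrees(np.arctan2(ax[1],ax[0])))
# station pose by fit to known corners (planar)
obs=[("ledge-41",(-125,-41,8)),("ledge49",(-125,49,8)),("cov265-",(265,-41,44)),("cov265+",(265,49,44))]
pix=[(T(741,163),S(33,152)),(T(717,324),S(85,45)),(T(50,35),S(722,212)),(T(20,185),S(740,108))]
def W(q,L): 
    return np.array([q[0]+np.cos(q[2])*L[0]-np.sin(q[2])*L[1],q[1]+np.sin(q[2])*L[0]+np.cos(q[2])*L[1],L[2]])
y0=np.arctan2(*(P["cov265-"]-P["ledge-41"])[[1,0]])
f=lambda q:np.concatenate([(W(q,L)-P[n])[:2] for n,L in obs])
r=least_squares(f,[*P["cov0-"][:2],y0]); print("station",r.x,np.degrees(r.x[2]),"res",r.fun.round(1))
fl=[onz(t,T(517,150),34),onz(t,T(503,230),34)]
q=r.x; M=np.array([[np.cos(q[2]),np.sin(q[2])],[-np.sin(q[2]),np.cos(q[2])]])
print("flap top in station",[(M@(p[:2]-q[:2])).round(1) for p in fl])
for n in ("cov0-","cov0+","cov265-","cov265+","ledge-41","ledge49"): print(n,(M@(P[n][:2]-q[:2])).round(1))
# slot edge lines in top crop
for u in [(150,80),(505,143),(140,160),(495,232),(145,82),(120,158)]: print(u,(M@(onz(t,T(*u),44)[:2]-q[:2])).round(1))
E
python3 m.py
```

```text
ledge-41 [ 585.3 -185.1    7.6] miss 3.7
ledge49 [ 494.6 -169.     9.4] miss 4.6
cov265- [648.7 199.3  43. ] miss 0.9
cov265+ [566.2 212.2  42.5] miss 0.5
cov0- [604.2 -59.9  40.8] miss 3.8
cov0+ [519.9 -48.4  40.3] miss 3.8
A [ 551.8 -293.1   21.5] miss 7.2
B [ 566.  -366.3   26.2] miss 1.2
C [ 513.7 -376.7   25.1] miss 1.0
D [ 498.6 -303.9   26.4] miss 0.7
ledge w 92.1 len 389.6 387.8 cov len 262.9 264.7 covw 85.1 83.6
carrier 74.5 74.4 54.2 53.4
carrier c [ 532.5 -335.    24.8] axis yaw -78.64498635593502
station [565.52218715 -55.29973434   1.39672977] 80.0267210666338 res [-1.1 -0.4  1.  -0.9  3.1 -0.7 -3.   2. ]
flap top in station [array([  1.4, -23.2]), array([ 1.4, 21.6])]
cov0- [  2.2 -38.9]
cov0+ [-1.1 46.2]
cov265- [265.1 -37.9]
cov265+ [263.6  45.7]
ledge-41 [-124.4  -42. ]
ledge49 [-124.3   50.1]
(150, 80) [205.7 -23.3]
(505, 143) [  9.  -24.5]
(140, 160) [202.1  20.7]
(495, 232) [ 6.  24.2]
(145, 82) [208.1 -21.8]
(120, 158) [212.9  21.6]
```

Heights agree with the text: ledge 8 mm, cover 43 mm, carrier top 25 mm. The sizes agree too, at 92×389 mm. The station origin is about (565.5, −55.3) with yaw 80.0°. I'll check the carrier centre and look at the buffer, then turn the tool.

```bash
cat > go.py <<'E'
import sys
from h import *
def to(x,y,z,yaw=None):
    s=arm.read_state(); r=R.from_quat(s["ee_rot"]).as_matrix()
    d=r.T@(np.array([x,y,z])-s["position"]); print("tool shift mm",d.round(1),"tool z",r[:,2].round(4),"xyaw",np.degrees(np.arctan2(r[1,0],r[0,0])).round(2),"pos",s["position"].round(1),"t",round(s["clock"],2))
Q=(565.5,-55.3,np.radians(80.0))
def st(x,y): c,s=np.cos(Q[2]),np.sin(Q[2]); return Q[0]+c*x-s*y,Q[1]+s*x+c*y
def inv(p): c,s=np.cos(Q[2]),np.sin(Q[2]); d=np.array(p[:2])-Q[:2]; return np.array([c*d[0]+s*d[1],-s*d[0]+c*d[1]])
E
python3 - <<'E'
from go import *
t=cam("top")
c=lambda u:((u[0]-360+.5)/8-.5+400,(u[1]-250+.5)/8-.5+228)
K=np.array([onz(t,c(u),24)[:2] for u in [(450,350),(705,300),(750,490),(490,543)]]); print(K.round(1),K.mean(0).round(1))
for a in [K[1]-K[0],K[2]-K[3]]: print(np.degrees(np.arctan2(a[1],a[0])),np.linalg.norm(a))
T=lambda u:((u[0]+.5)/4-.5+175,(u[1]+.5)/4-.5+185)
for u in [(146,82),(124,82),(130,158),(112,158)]: print("dark bar z30",inv(onz(t,T(u),30)).round(1))
for u in [(530,135),(740,163),(512,270),(700,302)]: print("rail z14",inv(onz(t,T(u),14)).round(1))
E
python3 -m pendant '[[0,0,0,0,0,-8.5,0.0854],[0,0,0,0,0,-8.5,0.0854],[0,0,0,0,0,-8.5,0.0854],[0,0,0,0,0,-8.5,0.0854],[0,0,0,0,0,-8.5,0.0854],[0,0,0,0,0,-8.5,0.0854],[0,0,0,0,0,-8.5,0.0854],[0,0,0,0,0,-8.5,0.0854],[0,0,0,0,0,-8.5,0.0854],[0,0,0,0,0,-8.5,0.0854],[0,0,0,0,0,0,0.0854],[0,0,0,0,0,0,0.0854]]'
python3 -c "
from go import *
to(531,-335,150)"
```

```text
[[ 551.8 -296.1]
 [ 566.3 -367.9]
 [ 513.8 -377.8]
 [ 498.7 -305.1]] [ 532.6 -336.7]
-78.57503725727678 73.23812719232032
-78.29158916002139 74.20125109700055
dark bar z30 [210.2 -23.6]
dark bar z30 [222.2 -21.4]
dark bar z30 [210.2  19.5]
dark bar z30 [219.9  21.3]
rail z14 [ -5.4 -35.5]
rail z14 [-124.5  -41.5]
rail z14 [-8.5 41. ]
rail z14 [-114.4   39.5]
clock: 1.55
position: [173.2, -600.5, 256.3]
ee_rot: [0.771, -0.637, -0.0, -0.0]
contact_force: [0.9, -0.8, 0.1]
gripper_width: 85.5
grasp_force: 0.0
tool shift mm [-193.  -401.6  106.3] tool z [ 0.  0. -1.] xyaw -79.09 pos [ 173.2 -600.5  256.3] t 1.55
```

```bash
python3 -m pendant '[[-0.0174,-0.0366,0.0097,0,0,-0.6,0.0854],[-0.0174,-0.0366,0.0097,0,0,0,0.0854],[-0.0174,-0.0366,0.0097,0,0,0,0.0854],[-0.0174,-0.0366,0.0097,0,0,0,0.0854],[-0.0174,-0.0366,0.0097,0,0,0,0.0854],[-0.0174,-0.0366,0.0097,0,0,0,0.0854],[-0.0174,-0.0366,0.0097,0,0,0,0.0854],[-0.0174,-0.0366,0.0097,0,0,0,0.0854],[-0.0174,-0.0366,0.0097,0,0,0,0.0854],[-0.0174,-0.0366,0.0097,0,0,0,0.0854],[-0.0174,-0.0366,0.0097,0,0,0,0.0854],[0,0,0,0,0,0,0.0854]]'
python3 -c "
from go import *
to(532.5,-336.5,30)"
```

```text
clock: 2.75
position: [531.9, -328.9, 147.9]
ee_rot: [0.776, -0.63, -0.001, 0.0]
contact_force: [-0.4, -0.4, -0.3]
gripper_width: 85.4
grasp_force: 0.0
tool shift mm [  7.7   0.9 117.9] tool z [-1.1e-03  7.0e-04 -1.0e+00] xyaw -78.17 pos [ 531.9 -328.9  147.9] t 2.75
```

```bash
python3 -m pendant '[[0.004,0.0005,0.014,0,0,0,0.0854],[0.0035,0.0005,0.014,0,0,0,0.0854],[0,0,0.014,0,0,0,0.0854],[0,0,0.014,0,0,0,0.0854],[0,0,0.014,0,0,0,0.0854],[0,0,0.014,0,0,0,0.0854],[0,0,0.012,0,0,0,0.0854],[0,0,0.01,0,0,0,0.0854],[0,0,0.006,0,0,0,0.0854],[0,0,0,0,0,0,0.0854]]'
python3 - <<'E'
from go import *
to(532.5,-336.5,30)
a=cam("top")["image"][200:300,370:490,::-1];b=cam("scene")["image"][170:245,110:210,::-1]
im=np.vstack([cv2.resize(a,(480,400)),cv2.resize(b,(480,200*480//267))]) if 0 else np.hstack([cv2.resize(a,(400,333)),cv2.resize(b,(400,333))])
cv2.imwrite("pics/g1.png",im)
E
```

```text
clock: 3.75
position: [529.1, -339.2, 36.6]
ee_rot: [0.775, -0.631, -0.001, 0.0]
contact_force: [0.6, 0.6, 0.8]
gripper_width: 85.5
grasp_force: 0.0
tool shift mm [-1.9 -3.9  6.6] tool z [-1.6e-03  6.0e-04 -1.0e+00] xyaw -78.31 pos [ 529.1 -339.2   36.6] t 3.75
```

View pics/g1.png

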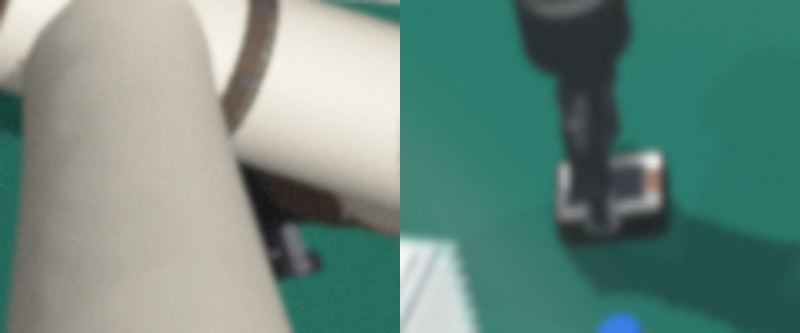

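The fingers straddle the carrier (near finger at about (600,200), carrier from 560 to 665 in the crop) and sit a few mm towards −y. I'll correct that, go down and close.

```bash
python3 -m pendant '[[-0.002,-0.0035,0.003,0,0,0,0.0854],[-0.001,0,0.003,0,0,0,0.0854],[0,0,0,0,0,0,0.0854],[0,0,0,0,0,0,0.05],[0,0,0,0,0,0,0.05],[0,0,0,0,0,0,0.05],[0,0,0,0,0,0,0.05],[0,0,0,0,0,0,0.05]]'
python3 -c "
from go import *
to(532.5,-336.5,30)"
```

```text
clock: 4.65
position: [532.7, -335.9, 32.2]
ee_rot: [0.776, -0.631, 0.001, -0.0]
contact_force: [1.4, 1.3, 4.7]
gripper_width: 58.5
grasp_force: 66.7
tool shift mm [0.6 0.3 2.2] tool z [ 9.e-04 -5.e-04 -1.e+00] xyaw -78.3 pos [ 532.7 -335.9   32.2] t 4.65
```

```bash
python3 -m pendant '[[0,0,-0.01,0,0,0,0.05],[0,0,-0.02,0,0,0,0.05],[0,0,-0.02,0,0,7.2,0.05],[0,0,-0.015,0,0,7.2,0.05],[0,0,0,0,0,7.3,0.05],[-0.02,0.002,0,0,0,0,0.05],[-0.035,0.003,0,0,0,0,0.05],[-0.035,0.003,0,0,0,0,0.05],[-0.035,0.003,0,0,0,0,0.05],[-0.035,0.003,0,0,0,0,0.05],[-0.035,0.003,0,0,0,0,0.05],[-0.02,0.001,0,0,0,0,0.05]]'; python3 -m pendant '[[0,0,0,0,0,0,0.05],[0,0,0,0,0,0,0.05],[0,0,0,0,0,0,0.05]]'
python3 - <<'E'
from go import *
to(*st(-65,1),39)
a=cam("top")["image"][180:290,280:440,::-1];b=cam("scene")["image"][150:260,190:350,::-1]
cv2.imwrite("pics/g2.png",np.hstack([cv2.resize(a,(400,275)),cv2.resize(b,(400,275))]))
E
```

```text
clock: 5.85
position: [551.3, -118.7, 96.4]
ee_rot: [-0.643, 0.766, 0.001, -0.0]
contact_force: [-0.1, -1.5, -1.6]
gripper_width: 58.1
grasp_force: 66.1
clock: 6.15
position: [551.5, -121.6, 96.4]
ee_rot: [-0.642, 0.766, 0.0, -0.0]
contact_force: [0.2, -0.2, -2.9]
gripper_width: 58.1
grasp_force: 66.1
tool shift mm [-2.7 -1.3 57.4] tool z [-8.e-04  0.e+00 -1.e+00] xyaw -100.07 pos [ 551.5 -121.6   96.4] t 6.15
```

View pics/g2.png

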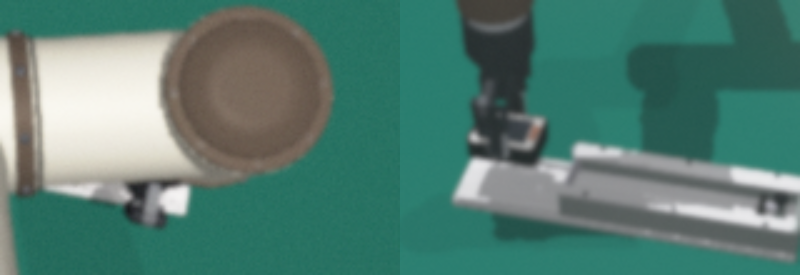

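The carrier is held flat and squarely above the ledge (scene crop at about (510,135)). I'll correct by about 2 mm and lower it.

```bash
python3 -m pendant '[[-0.0025,-0.0015,0.012,0,0,0,0.05],[0,0,0.012,0,0,0,0.05],[0,0,0.012,0,0,0,0.05],[0,0,0.008,0,0,0,0.05],[0,0,0.005,0,0,0,0.05],[0,0,0.002,0,0,0,0.05],[0,0,0.001,0,0,0,0.05],[0,0,0.001,0,0,0,0.05],[0,0,0,0,0,0,0.05],[0,0,0,0,0,0,0.05]]'
python3 -c "
from go import *
to(*st(-65,1),40.2)"
```

```text
clock: 7.25
position: [554.1, -118.6, 44.0]
ee_rot: [-0.643, 0.766, -0.0, 0.0]
contact_force: [0.9, -0.6, -2.4]
gripper_width: 58.4
grasp_force: 66.1
tool shift mm [0.6 0.8 3.8] tool z [ 8.e-04  0.e+00 -1.e+00] xyaw -100.01 pos [ 554.1 -118.6   44. ] t 7.25
```

```bash
python3 -m pendant '[[0,0.0005,0.001,0,0,0,0.05],[0,0,0.001,0,0,0,0.05],[0,0,0.001,0,0,0,0.05],[0,0,0,0,0,0,0.05],[0,0,0,0,0,0,0.05]]'; python3 -m pendant '[[0,0,0.0005,0,0,0,0.05],[0,0,0,0,0,0,0.05],[0,0,0,0,0,0,0.05]]'
```

```text
clock: 7.75
position: [553.4, -118.6, 40.5]
ee_rot: [-0.643, 0.766, 0.0, -0.0]
contact_force: [0.6, 0.4, -1.6]
gripper_width: 57.7
grasp_force: 66.1
clock: 8.05
position: [553.5, -118.6, 40.2]
ee_rot: [-0.643, 0.766, -0.0, 0.0]
contact_force: [-0.0, 0.5, -1.2]
gripper_width: 58.1
grasp_force: 66.2
```

```bash
python3 -m pendant '[[0,0,0.0005,0,0,0,0.05],[0,0,0,0,0,0,0.075],[0,0,0,0,0,0,0.075],[0,0,0,0,0,0,0.075],[0,0,0,0,0,0,0.075],[0,0,-0.01,0,0,0,0.075],[0,0,-0.02,0,0,0,0.075],[0,0,-0.02,0,0,0,0.075],[0,0,-0.02,0,0,0,0.075],[0.03,0,-0.02,0,0,0,0.05],[0.04,0,-0.02,0,0,0,0],[0.04,0,0,0,0,0,0]]'; python3 -m pendant '[[0.04,0,0,0,0,0,0],[0.04,0,0,0,0,0,0],[0.04,0,0,0,0,0,0],[0.04,0,0,0,0,0,0],[0,0,0,0,0,0,0],[0,0,0,0,0,0,0]]'
python3 - <<'E'
from go import *
to(*st(-126,1),39)
a=cam("top")["image"][180:290,280:440,::-1];b=cam("scene")["image"][150:260,190:350,::-1]
cv2.imwrite("pics/g3.png",np.vstack([cv2.resize(a,(436,300)),cv2.resize(b,(436,300))]))
E
```

```text
clock: 9.25
position: [536.1, -228.2, 154.0]
ee_rot: [-0.644, 0.765, -0.003, 0.002]
contact_force: [0.9, -0.4, -0.5]
gripper_width: 32.1
grasp_force: 0.0
clock: 9.85
position: [505.9, -385.2, 149.9]
ee_rot: [-0.642, 0.767, -0.0, 0.0]
contact_force: [-0.1, 0.5, 0.4]
gripper_width: -0.0
grasp_force: 0.0
tool shift mm [-2.093e+02  1.000e-01  1.109e+02] tool z [ 2.e-04  1.e-04 -1.e+00] xyaw -100.13 pos [ 505.9 -385.2  149.9] t 9.85
```

View pics/g3.png

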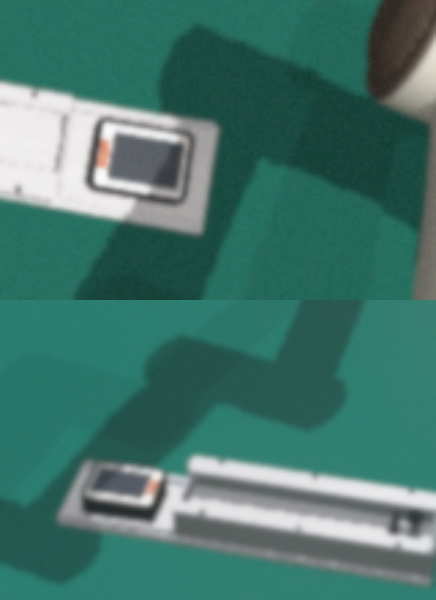

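The carrier lies flat on the ledge, with its outline corners in the top crop at (100,118), (194,132), (187,202) and (90,189). The flap is shut. I'll measure its pose on the ledge.

```bash
python3 - <<'E'
from go import *
t=cam("top")
c=lambda u:((u[0]+.5)/2.725-.5+280,(u[1]+.5)/2.725-.5+180)
K=np.array([inv(onz(t,c(u),32)) for u in [(100,118),(194,132),(187,202),(90,189)]]);print(K.round(1),K.mean(0).round(1))
a=K[0]+K[3]-K[1]-K[2];print(np.degrees(np.arctan2(a[1],a[0])))
to(*st(-127,0),39)
E
```

```text
[[ -26.1  -26.6]
 [-102.9  -29.2]
 [-106.2   27.5]
 [ -27.9   31.4]] [-65.8   0.8]
2.4004240206905108
tool shift mm [-206.4   -1.1  111. ] tool z [ 2.e-04  0.e+00 -1.e+00] xyaw -99.94 pos [ 506.7 -383.5  150. ] t 10.0
```

```bash
python3 -m pendant '[[-0.03,0,0,0,0,0,0],[-0.04,-0.0005,0,0,0,0,0],[-0.04,0,0,0,0,0,0],[-0.04,0,0.005,0,0,0,0],[-0.03,0,0.015,0,0,0,0],[-0.02,0,0.02,0,0,0,0],[0,0,0.02,0,0,0,0],[0,0,0.02,0,0,0,0],[0,0,0.015,0,0,0,0],[0,0,0.01,0,0,0,0],[0,0,0,0,0,0,0],[0,0,0,0,0,0,0]]'
python3 -c "
from go import *
to(*st(-116,0.5),38)"
```

```text
clock: 11.2
position: [542.2, -187.2, 45.2]
ee_rot: [-0.643, 0.766, -0.0, 0.0]
contact_force: [-0.4, 1.0, -0.3]
gripper_width: 0.0
grasp_force: 0.0
tool shift mm [-18.    0.4   7.2] tool z [ 8.e-04 -3.e-04 -1.e+00] xyaw -99.95 pos [ 542.2 -187.2   45.2] t 11.2
```

```bash
python3 -m pendant '[[0,0,0.004,0,0,0,0],[-0.003,0,0.003,0,0,0,0],[-0.004,0,0,0,0,0,0],[-0.004,0,0,0,0,0,0],[-0.003,0,0,0,0,0,0],[-0.003,0,0,0,0,0,0],[-0.003,0,0,0,0,0,0],[-0.003,0,0,0,0,0,0],[-0.003,0,0,0,0,0,0],[-0.003,0,0,0,0,0,0],[-0.003,0,0,0,0,0,0],[-0.003,0,0,0,0,0,0]]'
python3 -c "
from go import *
to(*st(-60,0.5),38)
print(inv(arm.read_state()['position']))"
```

```text
clock: 12.4
position: [547.9, -153.0, 37.7]
ee_rot: [-0.643, 0.766, -0.0, 0.0]
contact_force: [-0.0, -1.7, 1.6]
gripper_width: 0.1
grasp_force: 0.9
tool shift mm [-39.3   0.1  -0.3] tool z [ 2.e-04 -1.e-04 -1.e+00] xyaw -100.01 pos [ 547.9 -153.    37.7] t 12.4
[-99.29283993   0.36730481]
```

```bash
python3 -m pendant '[[-0.003,0,0,0,0,0,0],[-0.003,0,0,0,0,0,0],[-0.003,0,0,0,0,0,0],[-0.003,0,0,0,0,0,0],[-0.003,0,0,0,0,0,0],[-0.003,0,0,0,0,0,0],[-0.003,0,0,0,0,0,0],[-0.003,0,0,0,0,0,0]]'; python3 -m pendant '[[-0.003,0,0,0,0,0,0],[-0.003,0,0,0,0,0,0],[-0.003,0,0,0,0,0,0],[-0.003,0,0,0,0,0,0],[-0.003,0,0,0,0,0,0],[-0.003,0,0,0,0,0,0],[-0.003,0,0,0,0,0,0]]'
python3 - <<'E'
from go import *
to(*st(0,0.5),38); print(inv(arm.read_state()['position']))
b=cam("scene")["image"][180:260,200:360,::-1]
cv2.imwrite("pics/g4.png",cv2.resize(b,(800,400),interpolation=cv2.INTER_CUBIC))
E
```

```text
clock: 13.2
position: [552.5, -130.6, 37.7]
ee_rot: [-0.643, 0.766, -0.001, -0.0]
contact_force: [0.9, -8.5, 0.7]
gripper_width: -0.1
grasp_force: 3.7
clock: 13.9
position: [555.5, -109.4, 37.7]
ee_rot: [-0.643, 0.766, -0.0, -0.0]
contact_force: [-0.0, -6.5, 1.4]
gripper_width: 0.0
grasp_force: 2.8
tool shift mm [-55.    0.1  -0.3] tool z [-4.e-04 -8.e-04 -1.e+00] xyaw -100.03 pos [ 555.5 -109.4   37.7] t 13.9
[-55.02978086   0.45637348]
```

View pics/g4.png

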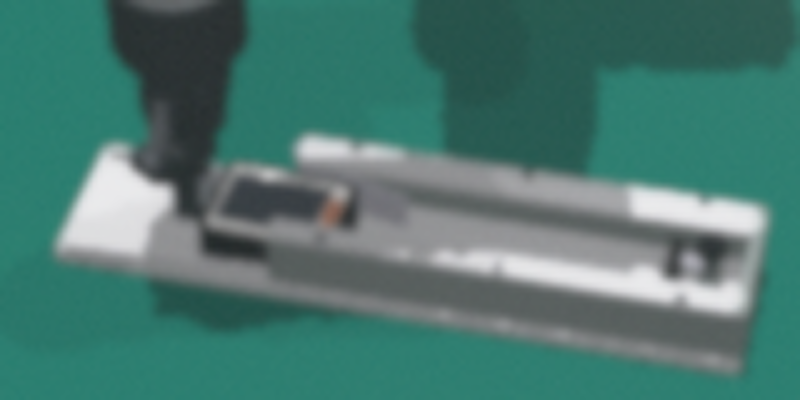

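The flap is swung open by the carrier (flap at about (385,205), carrier at about (275,205)). Next I'll push on.

```bash
python3 -m pendant '[[-0.004,0,0,0,0,0,0],[-0.005,0,0,0,0,0,0],[-0.005,0,0,0,0,0,0],[-0.005,0,0,0,0,0,0],[-0.005,0,0,0,0,0,0],[-0.005,0,0,0,0,0,0],[-0.005,0,0,0,0,0,0],[-0.005,0,0,0,0,0,0]]'; python3 -m pendant '[[-0.004,0,0,0,0,0,0],[-0.005,0,0,0,0,0,0],[-0.005,0,0,0,0,0,0],[-0.005,0,0,0,0,0,0]]'
python3 -c "
from go import *
to(*st(60,0.5),38); print(inv(arm.read_state()['position']))"
```

```text
clock: 14.75
position: [562.4, -69.9, 37.7]
ee_rot: [-0.643, 0.766, 0.0, -0.0]
contact_force: [-0.3, -4.0, 3.2]
gripper_width: -0.0
grasp_force: 2.1
clock: 15.15
position: [566.0, -51.2, 37.7]
ee_rot: [-0.643, 0.766, -0.0, 0.0]
contact_force: [0.7, -3.3, 3.3]
gripper_width: -0.2
grasp_force: 1.8
tool shift mm [-55.9   0.2  -0.3] tool z [ 4.e-04  1.e-04 -1.e+00] xyaw -100.0 pos [566.  -51.2  37.7] t 15.15
[4.1058851  0.26102317]
```

```bash
python3 -m pendant '[[-0.005,0,0,0,0,0,0],[-0.005,0,0,0,0,0,0],[-0.005,0,0,0,0,0,0],[-0.005,0,0,0,0,0,0],[-0.005,0,0,0,0,0,0],[-0.005,0,0,0,0,0,0],[-0.005,0,0,0,0,0,0],[-0.004,0,0,0,0,0,0]]'; python3 -m pendant '[[-0.004,0,0,0,0,0,0],[-0.004,0,0,0,0,0,0],[-0.004,0,0,0,0,0,0],[-0.004,0,0,0,0,0,0],[-0.004,0,0,0,0,0,0],[-0.004,0,0,0,0,0,0],[-0.004,0,0,0,0,0,0],[0,0,0,0,0,0,0],[0,0,0,0,0,0,0]]'
python3 - <<'E'
from go import *
to(*st(89,0.5),38); print(inv(arm.read_state()['position']))
a=cam("scene")["image"][180:260,200:360,::-1]
cv2.imwrite("pics/g5.png",cv2.resize(a,(800,400),interpolation=cv2.INTER_CUBIC))
E
```

```text
clock: 15.95
position: [572.4, -12.7, 37.4]
ee_rot: [-0.643, 0.766, 0.0, -0.0]
contact_force: [0.8, -2.1, 0.2]
gripper_width: 0.3
grasp_force: 1.0
clock: 16.85
position: [577.9, 14.7, 37.7]
ee_rot: [-0.643, 0.766, -0.0, 0.001]
contact_force: [1.1, 1.1, -0.4]
gripper_width: -0.0
grasp_force: 0.8
tool shift mm [-17.9   0.6  -0.2] tool z [ 1.5e-03  5.0e-04 -1.0e+00] xyaw -99.99 pos [577.9  14.7  37.7] t 16.85
[71.12634053 -0.07730925]
```

View pics/g5.png

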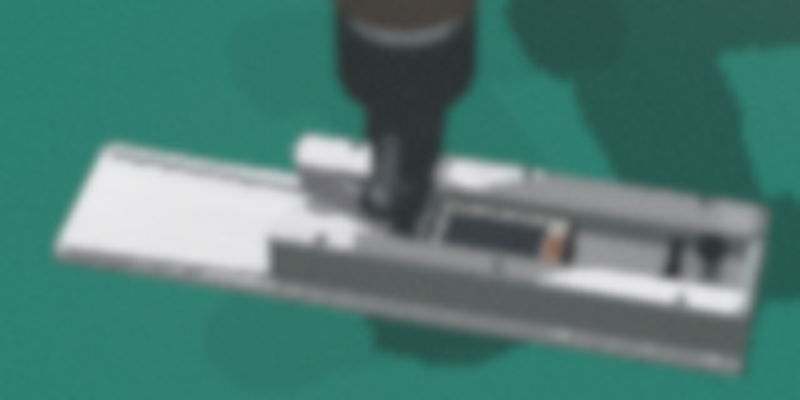

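The carrier is in the tunnel with its front at about (573,245). The buffer face is at about (672,258), so roughly 45–55 mm is still free. I'll advance in checked steps.

```bash
python3 -m pendant '[[-0.003,0,0,0,0,0,0],[-0.003,0,0,0,0,0,0],[-0.003,0,0,0,0,0,0],[-0.003,0,0,0,0,0,0],[-0.003,0,0,0,0,0,0],[-0.003,0,0,0,0,0,0]]'; python3 -m pendant '[[-0.002,0,0,0,0,0,0],[-0.002,0,0,0,0,0,0]]'
python3 -c "
from go import *
print(inv(arm.read_state()['position']))"
```

```text
clock: 17.5
position: [580.4, 32.2, 37.6]
ee_rot: [-0.643, 0.766, 0.0, -0.0]
contact_force: [-0.2, -1.5, 1.9]
gripper_width: 0.4
grasp_force: 0.9
clock: 17.7
position: [581.1, 36.1, 37.6]
ee_rot: [-0.643, 0.766, 0.0, -0.0]
contact_force: [-1.3, -2.0, 0.6]
gripper_width: -0.1
grasp_force: 0.9
[92.7750124   0.47002611]
```

```bash
python3 -m pendant '[[-0.002,0,0,0,0,0,0],[-0.002,0,0,0,0,0,0]]'
```

```text
clock: 17.9
position: [581.8, 40.0, 37.6]
ee_rot: [-0.643, 0.766, 0.0, -0.0]
contact_force: [-0.5, -2.7, 1.0]
gripper_width: -0.1
grasp_force: 0.9
```

```bash
python3 -m pendant '[[-0.002,0,0,0,0,0,0],[-0.002,0,0,0,0,0,0]]'
```

```text
clock: 18.1
position: [582.6, 43.9, 37.6]
ee_rot: [-0.643, 0.766, 0.0, -0.0]
contact_force: [-1.2, -0.9, 1.7]
gripper_width: -0.2
grasp_force: 0.9
```

```bash
python3 -m pendant '[[-0.002,0,0,0,0,0,0],[-0.002,0,0,0,0,0,0]]'
```

```text
clock: 18.3
position: [583.3, 47.9, 37.6]
ee_rot: [-0.643, 0.766, 0.0, -0.0]
contact_force: [-0.2, -2.0, 1.0]
gripper_width: -0.0
grasp_force: 0.9
```

```bash
python3 -m pendant '[[-0.0015,0,0,0,0,0,0],[-0.0015,0,0,0,0,0,0]]'
```

```text
clock: 18.5
position: [583.8, 50.8, 37.6]
ee_rot: [-0.643, 0.766, 0.0, -0.0]
contact_force: [-0.5, -1.6, 1.5]
gripper_width: 0.3
grasp_force: 0.9
```

```bash
python3 -m pendant '[[-0.001,0,0,0,0,0,0],[-0.001,0,0,0,0,0,0]]'
```

```text
clock: 18.7
position: [584.1, 52.7, 37.6]
ee_rot: [-0.643, 0.766, 0.0, -0.0]
contact_force: [-0.3, -1.5, 1.0]
gripper_width: -0.1
grasp_force: 0.8
```

TCP is at about x = 109.6. I'll continue in 2 mm steps, one at a time.

```bash
python3 -m pendant '[[-0.001,0,0,0,0,0,0],[-0.001,0,0,0,0,0,0]]'|grep -v rot
```

```text
clock: 18.9
position: [584.4, 54.7, 37.6]
contact_force: [0.2, -1.9, 0.6]
gripper_width: -0.1
grasp_force: 0.8
```

```bash
python3 -m pendant '[[-0.001,0,0,0,0,0,0],[-0.001,0,0,0,0,0,0]]'|grep -v rot
```

```text
clock: 19.1
position: [584.8, 56.7, 37.6]
contact_force: [-0.5, -2.2, 1.4]
gripper_width: -0.1
grasp_force: 0.8
```

```bash
python3 -m pendant '[[-0.001,0,0,0,0,0,0],[-0.001,0,0,0,0,0,0]]'|grep -v rot
```

```text
clock: 19.3
position: [585.2, 58.6, 37.6]
contact_force: [-0.3, -1.4, 0.6]
gripper_width: 0.1
grasp_force: 0.8
```

```bash
python3 -m pendant '[[-0.001,0,0,0,0,0,0]]'|grep -v rot
```

```text
clock: 19.4
position: [585.3, 59.6, 37.6]
contact_force: [0.4, -1.8, 1.0]
gripper_width: -0.2
grasp_force: 0.8
```

```bash
python3 -m pendant '[[-0.001,0,0,0,0,0,0]]'|grep -v rot
```

```text
clock: 19.5
position: [585.5, 60.6, 37.6]
contact_force: [-0.2, -2.1, 0.8]
gripper_width: 0.0
grasp_force: 0.8
```

```bash
python3 -m pendant '[[-0.001,0,0,0,0,0,0],[-0.001,0,0,0,0,0,0]]'|grep -v rot
```

```text
clock: 19.7
position: [585.9, 62.6, 37.6]
contact_force: [-0.4, -1.5, 0.9]
gripper_width: -0.1
grasp_force: 0.8
```

```bash
python3 -m pendant '[[-0.001,0,0,0,0,0,0]]'|grep -v rot
```

```text
clock: 19.8
position: [586.0, 63.6, 37.6]
contact_force: [-0.3, -0.9, -0.4]
gripper_width: -0.2
grasp_force: 0.7
```

```bash
python3 -m pendant '[[-0.001,0,0,0,0,0,0]]'|grep -v rot
```

```text
clock: 19.9
position: [586.2, 64.6, 37.6]
contact_force: [-0.3, -1.2, 0.9]
gripper_width: -0.2
grasp_force: 0.7
```

```bash
python3 -m pendant '[[-0.001,0,0,0,0,0,0]]'|grep -v rot
```

```text
clock: 20.0
position: [586.4, 65.6, 37.6]
contact_force: [-0.5, -1.1, 0.8]
gripper_width: 0.1
grasp_force: 0.7
```

```bash
python3 -m pendant '[[-0.001,0,0,0,0,0,0]]'|grep -v rot
```

```text
clock: 20.1
position: [586.6, 66.5, 37.6]
contact_force: [-0.1, -1.1, 1.7]
gripper_width: -0.1
grasp_force: 0.7
```

```bash
python3 - <<'E'
from go import *
a=cam("scene")["image"][205:255,270:360,::-1]
cv2.imwrite("pics/g6.png",cv2.resize(a,(720,400),interpolation=cv2.INTER_CUBIC))
E
```

```text
(no output)
```

View pics/g6.png

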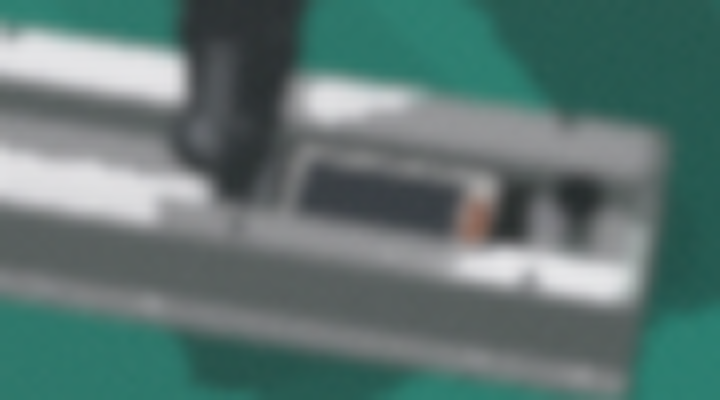

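The carrier's front, at about (495,210), is practically touching the buffer block at (500–530,210). I'll continue in 1 mm steps.

```bash
python3 -m pendant '[[-0.001,0,0,0,0,0,0]]'|grep -v rot
```

```text
clock: 20.25
position: [586.5, 67.3, 37.6]
contact_force: [-0.4, -3.8, 1.2]
gripper_width: 0.1
grasp_force: 1.7
```

```bash
python3 -m pendant '[[-0.001,0,0,0,0,0,0]]'|grep -v rot
```

```text
clock: 20.35
position: [586.5, 67.9, 37.6]
contact_force: [-1.8, -5.1, 1.8]
gripper_width: -0.0
grasp_force: 2.7
```

Contact felt: the force rose from about 1.5 N to 5 N. I'll press a bit more.

```bash
python3 -m pendant '[[-0.001,0,0,0,0,0,0],[0,0,0,0,0,0,0]]'|grep -v rot
```

```text
clock: 20.55
position: [586.5, 68.5, 37.6]
contact_force: [-1.1, -5.0, 2.1]
gripper_width: 0.5
grasp_force: 2.8
```

```bash
python3 -m pendant '[[-0.001,0,0,0,0,0,0],[0,0,0,0,0,0,0]]'|grep -v rot
```

```text
clock: 20.75
position: [586.5, 69.0, 37.6]
contact_force: [0.0, -7.4, 2.3]
gripper_width: -0.2
grasp_force: 3.5
```

```bash
python3 -m pendant '[[-0.0005,0,0,0,0,0,0],[0,0,0,0,0,0,0],[0,0,0,0,0,0,0],[0,0,0,0,0,0,0],[0,0,0,0,0,0,0],[0,0,0,0,0,0,0],[0,0,0,0,0,0,0],[0,0,0,0,0,0,0]]'|grep -v rot
```

```text
clock: 21.55
position: [586.5, 69.1, 37.6]
contact_force: [-0.2, -8.6, 3.3]
gripper_width: -0.1
grasp_force: 4.1
```

Held about 0.8 s at roughly 7–8 N. I'll ease back 6 mm and lift straight out.

```bash
python3 -m pendant '[[0.001,0,0,0,0,0,0],[0.001,0,0,0,0,0,0],[0.001,0,0,0,0,0,0],[0.001,0,0,0,0,0,0],[0.002,0,0,0,0,0,0],[0.001,0,0,0,0,0,0],[0,0,-0.005,0,0,0,0],[0,0,-0.01,0,0,0,0],[0,0,-0.015,0,0,0,0],[0,0,-0.02,0,0,0,0],[0,0,-0.03,0,0,0,0],[0,0,-0.03,0,0,0,0]]'; python3 -m pendant '[[0,0,-0.04,0,0,0,0],[0.03,0,-0.04,0,0,0,0],[0.05,0,-0.03,0,0,0,0],[0.05,0,0,0,0,0,0],[0.05,0,0,0,0,0,0],[0.05,0,0,0,0,0,0],[0.05,0,0,0,0,0,0],[0.05,0,0,0,0,0,0],[0,0,0,0,0,0,0],[0,0,0,0,0,0,0],[0,0,0,0,0,0,0]]'
python3 - <<'E'
from go import *
a=cam("top")["image"][185:270,175:365,::-1];b=cam("scene")["image"][180:260,200:360,::-1]
cv2.imwrite("pics/g7.png",np.vstack([cv2.resize(a,(640,286),interpolation=cv2.INTER_CUBIC),cv2.resize(b,(640,314),interpolation=cv2.INTER_CUBIC)]))
E
```

```text
clock: 22.75
position: [586.1, 64.1, 149.4]
ee_rot: [-0.643, 0.766, -0.0, 0.0]
contact_force: [0.8, 0.0, 0.8]
gripper_width: -0.3
grasp_force: 0.0
clock: 23.85
position: [530.1, -253.4, 253.9]
ee_rot: [-0.643, 0.766, -0.0, 0.0]
contact_force: [-0.1, -0.2, -0.2]
gripper_width: -0.3
grasp_force: 0.0
```

View pics/g7.png

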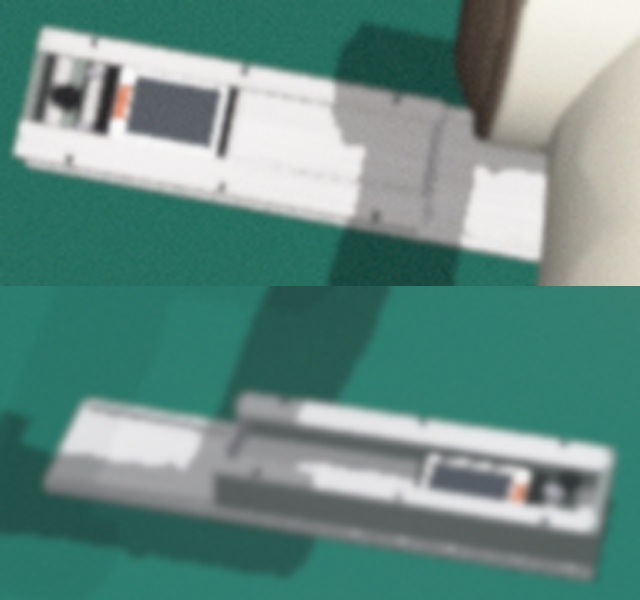

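The carrier sits against the buffer (top view, about (170,110)) and the flap line is back across the mouth, shut (435,165). I'll hand in the job.

```bash
python3 -c "
from bench import arm
print(arm.job_done())"
```

```text
the job is handed in; nothing more can be done
None
```

The carrier was pressed lightly into the buffer (an estimated 2–2.5 mm) and held for about 0.8 s, and the last pictures showed it home with the flap shut; I handed the job in at about 24 s, and no verdict was returned.

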